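Close up the card coder's ribbon unit

ROBOT

A 6-joint arm with a two-finger parallel gripper is mounted at the origin on the work surface. World frame = base frame: x ahead of the robot, y to its left, z up, the work surface at z = 0. Lengths are in mm, angles in degrees, forces in N, time in s.
With the tool pointing down it reaches from about 350 to 850 mm from the base axis. Payload 8.1 kg.
Tool frame: the origin (TCP) lies at the very end of the fingers, on their centre line; the grasp point (between the pads) lies 19 mm behind it; z points along the fingers, y is the line along which they close (so a half turn about z gives the same grasp; the last joint's range is limited). The gripper opens to 85 mm and grips with 20 to 120 N. Pads are 22 mm wide; open, the fingers measure 114 mm over their backs; the gripper's body (76 mm by 85 mm) begins 54 mm behind the grasp point. The pads swing forward as they close: fully open they stand 13 mm farther back than shut.
Start: joints at [67.643, 7.471, 85.268, -0, 87.261, -4.893], TCP at [180.04, 572.356, 231.292] pointing down, gripper open.
Joint ranges: [-169.43, 169.43], [-51.17, 129.36], [1.28, 143.12], [-76.62, 256.62], [0, 156.53], [-152.29, 152.29]. Speed limits (degrees/s): [136.94, 136.94, 159.86, 180, 180, 180].

INTERFACE

Orientations are given as [roll, pitch, yaw] about the fixed x, y, z axes, in that order (R = Rz(yaw) Ry(pitch) Rx(roll)).
In Python, from bench import sense, eyes, job, models gives the robot as it stands. The module is installed in compiled form; this text tells all that it offers.
- The arm moves only by the tool apply_moves, never from a script. Its argument "rows" is a list of rows, each a list of 6 numbers: the shift along the tool's x, y, z in mm, then the turn, a rotation vector about the tool's x, y, z in rad. In form: [[dx, dy, dz, rx, ry, rz], ...]. A call has exactly 5 rows; each row shifts and turns the commanded pose from where the row before left it, along the tool's axes as they then stand; what a row does not reach is not made up. A row lasts 1/8 s, in which the tool goes at most 62.5 mm and 10.7 degrees, less where a joint would pass 70% of its speed; a pose out of reach is approached as far as the arm can. A call is refused whole if a number of a shift passes 62.5 or a number of a turn 0.188, either way. A call with a gripper value outside its range is refused whole. "fingers" is the finger opening in mm, from 0 to 85.4, set as the call begins (left out, the last holds). The fingers move at their own pace and stop on an object; "grip_force" is the grip in N (left out, the last holds). Time passes only in rows, so rows that do not move let the fingers close, or fill a call up. It gives the time, the measured TCP pose, the force, the opening and the grip force at its end, in the units of the state.
- sense(): the state, without advancing time (a new reading comes with each control period).
- eyes.snapshot(name): name is "side" or "top"; returns (picture, depth): 420x560x3 uint8, red, green, blue; 420x560 float32, mm along the optical axis (not along the pixel's ray), 0 where there is no reading.
- eyes.get_calibration(name): a dict with "intrinsics" (3x3 intrinsics, pixels), "R" (3x3) and "t" (3): a world point X has camera coordinates R X + t. Camera axes: x right, y down, z forward; pixel columns grow to the right and rows downward; lengths in mm; the calibration is good to about 2 mm. A picture is of the moment at which its call begins. get_calibration takes no time and is no camera call.
- job.hand_in(): hands the job in; it is judged then, once.
Trained networks look in the newest picture that a camera, given by its name, has taken for a name from the list of things; names that differ only in an ending like _2 or _b are one class to them, and where a whole thing is asked for, a point or a joint stands for the part that bears it (a point fixed in the world has none). Each returns a list of dicts, best first, with "confidence" (0 to 1); they miss things now and then, are a little off and sometimes report something else, mostly with a low value. They report only what shows in the picture. A call takes as long as a camera call. They do not tell look-alikes from the thing itself.
- models.boxes_of(name, camera): "xyz" ([x, y, z] in mm, in world coordinates, good to about 4 mm: the middle of the surface that is visible of it).
- models.cut_out(name, camera): "pixels" (420x560 bool, what is visible of it).
- models.place_of(name, camera): "xyz" ([x, y, z] in mm, in world coordinates, good to about 4 mm: a listed point, or the origin of a listed thing).
The state is a dict: "time": time; "joint_pos": joint angles; "qd": joint speeds; "joint_efforts": joint torques, N m; "tool_pos": TCP position; "tcp_rot": TCP orientation; "ft_force": force on the tool from outside, world axes, zero at the start; "wrist_torque": the same for the moment, N m; "finger_gap": finger opening in mm; "grip_force": force on a finger pad.
Only numpy, scipy, OpenCV 4.12 (cv2) and the standard library are available. Lean on these libraries where they do the work, as an engineer would, in place of code of your own. Each camera call takes 0.05 s, during which the arm holds its last target. There are 200 camera calls.

TASK

Close up the card coder's ribbon unit: take the cover plate by its handle and seat it on the unit's two locating pins, both pins through its holes and the plate lying flush on the rim, and push the unit's front door shut until it snaps home on its catch. The pins may sit a little to one side of the opening's middle, so feel for them; leave the ribbon reel, the screwdriver and the stack of cards where they are, and let go of everything at the end.

Things in the scene. Friction and masses are not known exactly. Their poses are not given: they have to be found in the camera images.
- coder: The ribbon unit, a light grey open-topped metal box fixed to the bench: 150 mm along its x, 220 mm along its y, 110 mm high. Origin: centre of its underside, on the bench; z up; its front, with the door, faces its -x. A black motor stub sticks 45 mm out of its back. Its flat rim, 30 mm wide front and back and 25 mm at the sides, frames an opening of 90 x 170 mm.
- coder_rim (a point): Centre of the opening, level with the rim, 110 mm above the bench; axes as the unit's. Two fixed upright steel pins, 10 mm thick, 140 mm apart along y, rise 14 mm above the rim (top 2.5 mm tapered to 6 mm). They stand on a strap at x = 0 that can be clamped off-centre: the pair's midpoint lies anywhere from -9 to +9 mm along y; this shift is not measured, it must be felt or seen.
- cover_grip (a point): The loose cover, lying handle up: grey plate 130 (its x) x 200 (y) x 5 mm, about 0.3 to 0.55 kg. A black bridge handle runs along its x through the centre: bar 90 mm long, 14 mm thick (y), 14 mm high. This point is the bar's middle, 38 mm above the plate's underside; z up. Seated, it lies 38 mm above the rim over the pins' midpoint; resting on the pin tops it would be 14 mm higher.
- cover_hole (a point): Centre, half-way through the plate, of one of the cover's two through holes, at y = +70 mm of the cover; the other is at y = -70 mm, both at x = 0. Each is 16 mm along x and 13 mm along y. The cover is the same either way round: it goes on with its x along the unit's x, or turned half round.
- guard_door (a joint): Angle of the unit's front door about its upright hinge, rad: 0 is fully shut, growing as it opens towards the unit's -x, up to 1.3; starts 0.5 to 0.9. Light friction: it stays where it is left. From about 0.15 rad a sprung roller catch inside resists, with up to about 5 N at the door's outer edge, more nearer the hinge; under about 0.06 rad the catch pulls the door shut and holds it.
- door_hinge (a point): Point on the door's hinge axis: on the unit's front face, 80 mm to its +y side, 56 mm above the bench. The axes turn with the door: from here the door panel extends 160 mm along -y, its outer face lies 6 mm towards -x, and it reaches from 44 mm below to 44 mm above this point.
- door_edge (a point): The door's top free corner on its outer face, 160 mm from the hinge, 100 mm above the bench; axes turn with the door (-x out of its outer face, -y away from the hinge). A small black pull, 8 x 8 x 30 mm, stands on the outer face 10 mm from the free edge, 51 to 81 mm below the door's top edge.
- reel_mid (a point): Middle of a bystanding ribbon reel, black and brass, 54 mm in diameter, 40 mm high, standing on the bench.
- driver_grip (a point): Handle of a bystanding screwdriver lying on the bench.
- cards_mid (a point): Middle of a bystanding stack of blank cards, 93 x 62 x 30 mm.
Mind the look-alikes: they are no part of the job. What is shaped like the part that bears cover_grip but green or turquoise is not meant.

How it is judged:
By the outcome, as a careful person would: the job done as asked, in the order asked, and still so for the second after the job is handed in, with the robot touching nothing.
It also fails if it takes over 67 s, if anything falls off the work surface, if the arm or the gripper's body presses on something with over 40 N, if the wrist force passes 120 N, or if a joint passes its speed limit or range.

## Working session

There is one attempt and no reset: what is moved stays moved. The work goes in short steps, Python scripts to look and compute and a tool call to move; the robot and the scene stay as the last step left them, time stands still between calls to the robot, and variables do not carry over. Pictures are saved under pics/ and viewed, at most 10 in all, crops included, and the job is handed in when it is done.

Besides the shell and the picture viewer there is one more tool, called after "Request:" in YAML: its name, and indented under it one key for each argument. apply_moves: Moves the arm, as the interface text tells. Its arguments: {"type":"object","properties":{"rows":{"type":"array"},"fingers":{"type":"number"},"grip_force":{"type":"number"}},"required":["rows"]}

```bash
mkdir -p pics; cat > h.py <<'E'
import numpy as np, cv2
from bench import sense, eyes, job, models
def snap(n,f=None):
    p,d=eyes.snapshot(n)
    if f: cv2.imwrite('pics/'+f,p[:,:,::-1])
    return p,d
def world(n,u,v,z):
    c=eyes.get_calibration(n);K,R,t=c['intrinsics'],np.array(c['R']),np.array(c['t'])
    pc=np.linalg.inv(K)@np.array([u,v,1.])*z
    return R.T@(pc-t)
def pix(n,X):
    c=eyes.get_calibration(n);p=np.array(c['intrinsics'])@(np.array(c['R'])@np.array(X)+np.array(c['t']));return p[:2]/p[2]
E
python3 - <<'E'
from h import *
s=sense();print(s)
for n in('top','side'):
    p,d=snap(n,n+'0.png')
    for k in('coder','coder_rim','cover_grip','cover_hole','door_hinge','door_edge','reel_mid','driver_grip','cards_mid'):
        r=models.place_of(k,n)
        print(n,k,[(np.round(q['xyz']).tolist(),round(q['confidence'],2),pix(n,q['xyz']).round().tolist()) for q in r[:4]])
E
```

```text
{'time': 0.0, 'joint_pos': array([ 6.76434900e+01,  7.51527149e+00,  8.53291921e+01,  4.54385324e-04,
        8.72597946e+01, -4.89151464e+00]), 'qd': array([ 0.03261004,  0.03304142,  0.03640665,  0.00985676, -0.00677961,
       -0.02176436]), 'joint_efforts': array([-1.24155260e-03, -5.69402719e+01, -5.00550377e+01, -3.40100387e-04,
        1.51835504e-02, -3.52977487e-06]), 'tool_pos': array([179.82931262, 571.85423477, 230.24354419]), 'tcp_rot': array([-1.79896160e+02, -9.34219143e-03,  1.62534974e+02]), 'ft_force': array([-0.25305303, -0.37893803,  0.2862195 ]), 'wrist_torque': array([ 0.00373544, -0.03734344, -0.04037408]), 'grip_force': 0.0, 'finger_gap': 85.69278000542084}
top coder [([624.0, 204.0, -2.0], 0.72, [176.0, 172.0])]
top coder_rim [([624.0, 204.0, 109.0], 0.68, [168.0, 162.0]), ([626.0, 203.0, -1.0], 0.21, [177.0, 172.0])]
top cover_grip [([400.0, -426.0, 37.0], 0.85, [412.0, 256.0]), ([630.0, -220.0, 35.0], 0.83, [332.0, 169.0]), ([283.0, 213.0, 36.0], 0.62, [163.0, 298.0])]
top cover_hole [([329.0, -203.0, 2.0], 0.97, [324.0, 283.0]), ([345.0, 183.0, 1.0], 0.8, 
[... 462 characters left out ...]
rip [([403.0, -429.0, 36.0], 0.89, [327.0, 369.0]), ([375.0, -152.0, 38.0], 0.81, [253.0, 266.0]), ([630.0, -224.0, 38.0], 0.74, [366.0, 249.0]), ([276.0, 211.0, 41.0], 0.63, [170.0, 187.0])]
side cover_hole [([469.0, -414.0, 4.0], 0.86, [351.0, 355.0]), ([608.0, -159.0, 4.0], 0.74, [341.0, 244.0]), ([330.0, -208.0, 7.0], 0.74, [244.0, 301.0]), ([710.0, -0.0, 15.0], 0.74, [342.0, 193.0])]
side door_hinge [([548.0, 281.0, 58.0], 0.82, [251.0, 146.0])]
side door_edge [([437.0, 170.0, 101.0], 0.9, [228.0, 162.0])]
side reel_mid [([591.0, -4.0, 23.0], 0.87, [306.0, 204.0])]
side driver_grip [([406.0, 24.0, 13.0], 0.55, [239.0, 221.0])]
side cards_mid [([710.0, -2.0, 12.0], 0.94, [342.0, 194.0])]
```

View pics/top0.png

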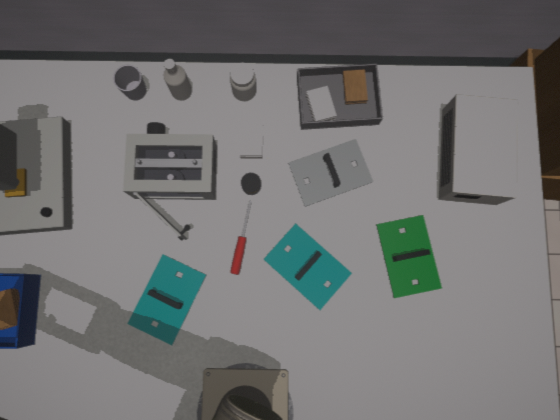

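View pics/side0.png

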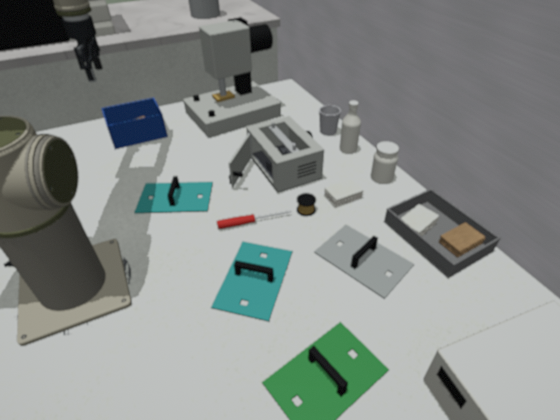

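Candidates for the cover in top0 are turquoise at (167,299) and (308,266), green at (410,256), and grey at (331,172). Only the grey one fits: it is a grey plate with a black handle and sits at about (630,-222). The unit is at (169,163), with its door ajar at (165,215). I'll confirm with an enlarged crop and refine the poses.

```bash
python3 - <<'E'
from h import *
n='top';p,d=snap(n)
a=cv2.resize(p[120:245,120:245],(500,500),interpolation=cv2.INTER_CUBIC)
b=cv2.resize(p[130:215,280:380],(300,255),interpolation=cv2.INTER_CUBIC)
o=np.zeros((500,800,3),np.uint8);o[:,:500]=a;o[:255,500:]=b
cv2.imwrite('pics/crop1.png',o[:,:,::-1])
c=eyes.get_calibration(n);K,R,t=np.array(c['intrinsics']),np.array(c['R']),np.array(c['t'])
v,u=np.mgrid[:420,:560]
W=(np.stack([(u-K[0,2])/K[0,0]*d,(v-K[1,2])/K[1,1]*d,d],-1)-t)@R
np.save('W.npy',W);print(K[0,0],d[163,169],'cam',-R.T@t)
def yaw(P):
    r=cv2.minAreaRect(P.astype(np.float32));return r
for q in models.cut_out('cover_grip',n):
    m=q['pixels'];X=W[m&(d>0)];print('cover',q['confidence'],m.sum(),p[m].mean(0).round(),yaw(X[:,:2]),np.percentile(X[:,2],[5,50,95]))
    hb=m&(p.sum(-1)<180)&(d>0);H=W[hb];H=H[H[:,2]>25]
    if len(H)>5: print('  handle',H.mean(0),yaw(H[:,:2]))
for q in models.cut_out('coder',n)[:2]:
    m=q['pixels'];X=W[m&(d>0)];X=X[abs(X[:,2]-110)<6];print('coder',q['confidence'],len(X),yaw(X[:,:2]),np.median(X[:,2]))
for k in('cover_grip','cover_hole','door_edge','door_hinge','coder_rim'):
  for q in models.place_of(k,n): print(k,q['xyz'],q['confidence'])
E
```

```text
483.6682617187564 1224.3469 cam [ 313.35823198  -64.69695332 1295.86675284]
cover 0.94 3506 [116. 116. 117.] ((632.0306396484375, -220.61721801757812), (138.923095703125, 206.64517211914062), 22.692365646362305) [-0.33961244  4.76247534 37.82701362]
  handle [ 626.81261126 -217.97287465   42.45070371] ((628.6566772460938, -218.54019165039062), (88.37596130371094, 12.379286766052246), 20.415752410888672)
cover 0.86 3688 [ 43. 103.  56.] ((403.633056640625, -428.24884033203125), (201.9747314453125, 134.974853515625), 12.465832710266113) [ 0.39324443  4.74546276 39.83274625]
  handle [ 403.85408752 -424.73307004   44.11635046] ((404.23291015625, -426.2462463378906), (13.924583435058594, 90.49689483642578), 12.48951530456543)
cover 0.77 3661 [ 42. 117. 115.] ((372.0744934082031, -158.34103393554688), (202.0887451171875, 132.745361328125), 49.59608459472656) [ 0.34549938  4.79519638 40.66128638]
  handle [ 372.5925074  -155.2222117    44.73049893] ((373.29400634765625, -156.2596435546875), (12.212587356567383, 88.39071655273438), 48.85174560546875)
cover 0.62 3830 [ 38. 105. 104.] ((281.86407470703125, 212.11624145507812), (133.57452392578125, 202.8472900390625), 65.7113037109375) [ 0.61939803  4.96014321 40.31152731]
  handle [281.59165176 208.82957742  43.55382863] ((281.80279541015625, 210.67718505859375), (89.89595794677734, 13.960810661315918), 65.4786376953125)
coder 0.95 2798 ((591.039306640625, 202.67437744140625), (214.76710510253906, 221.4575958251953), 0.6624815464019775) 109.74564965246827
cover_grip [372.3, -160.1, 36.0] 0.91
cover_grip [402.3, -426.1, 37.0] 0.89
cover_grip [629.6, -218.1, 35.7] 0.74
cover_grip [279.2, 217.0, 32.5] 0.63
cover_hole [345.1, 185.2, 1.5] 0.8
cover_hole [605.3, -155.5, 1.5] 0.78
cover_hole [329.4, -203.8, 1.2] 0.75
door_edge [436.7, 164.0, 103.6] 0.64
door_hinge [543.2, 286.4, 52.7] 0.75
coder_rim [622.1, 204.1, 111.2] 0.67
```

View pics/crop1.png

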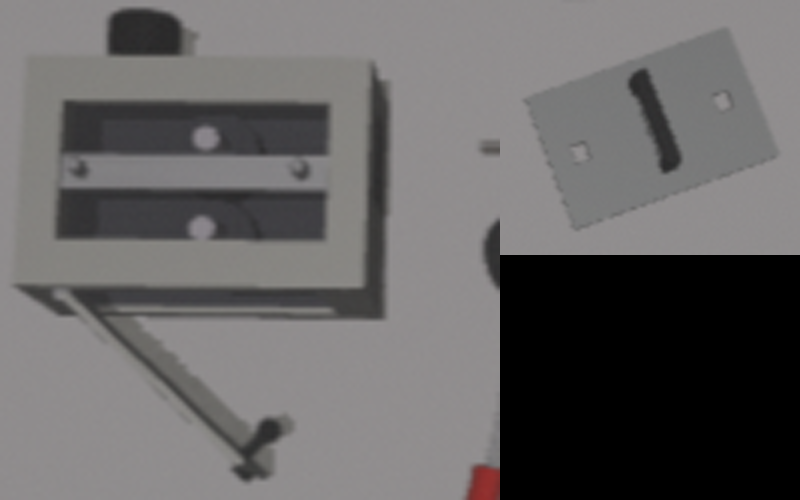

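The crop confirms it. The grey plate has two holes and a black handle. The unit's strap carries pins at about crop (80,168) and (299,169), and the door is ajar with its pull near (250,465). Next I'll refine the pins and rim and plan the first move.

```bash
cat >> h.py <<'E'
from scipy.spatial.transform import Rotation as Ro
def plan(xyz,yaw,n,pos=None,y0=None):
    s=sense(); pos=s['tool_pos'] if pos is None else np.array(pos,float); y0=s['tcp_rot'][2] if y0 is None else y0
    D=np.array(xyz,float)-pos; dy=(yaw-y0+180)%360-180
    print('D',D.round(1),'dyaw',round(dy,1))
    for i in range(n):
        a=np.radians(y0+dy*i/n);d=D/n
        print([round(np.cos(a)*d[0]+np.sin(a)*d[1],1),round(np.sin(a)*d[0]-np.cos(a)*d[1],1),round(-d[2],1),0,0,round(-np.radians(dy/n),4)])
E
python3 - <<'E'
from h import *
W=np.load('W.npy')
x,y,z=W[...,0],W[...,1],W[...,2]
reg=(abs(x-624)<110)&(abs(y-204)<140)
m=reg&(abs(z-110)<4)&(x>546)
P=W[m];print('rim',m.sum(),cv2.minAreaRect(P[:,:2].astype(np.float32)),np.median(P[:,2]))
print('pct',np.percentile(P[:,0],[.5,99.5]),np.percentile(P[:,1],[.5,99.5]))
op=reg&(abs(x-624)<35)&(abs(y-204)<95)&(z<100)
Q=W[op]; print('opening pixels v,u', [ (a.min(),a.max()) for a in np.nonzero(op)])
pn=reg&(abs(x-624)<30)&(abs(y-204)<90)&(z>113)
print([(int(v),int(u),W[v,u].round(1).tolist()) for v,u in zip(*np.nonzero(pn))])
h=(z>30)&(abs(x-629)<60)&(abs(y+219)<40)
H=W[h];c=H[:,:2].mean(0);vv=np.linalg.svd(H[:,:2]-c)[2][0];print('handle',c,np.median(H[:,2]),np.degrees(np.arctan2(vv[1],vv[0])),cv2.minAreaRect(H[:,:2].astype(np.float32)))
pl=(abs(z-5)<1.8)&(abs(x-631)<110)&(abs(y+219)<120)&(np.linalg.norm(W[...,:2]-[631,-219],axis=-1)<118)
r=cv2.minAreaRect(W[pl][:,:2].astype(np.float32));print('plate',r,W[pl].mean(0))
plan([629,-219,200],-159.4,15)
E
```

```text
rim 2782 ((622.3748168945312, 203.03677368164062), (151.79603576660156, 221.4578094482422), 0.6619680523872375) 109.66050552628423
pct [547.85418828 698.13170731] [ 92.99483882 311.99747194]
opening pixels v,u [(np.int64(152), np.int64(179)), (np.int64(135), np.int64(201))]
[(150, 135, [652.3, 287.5, 113.6]), (152, 134, [646.5, 289.2, 115.4]), (153, 203, [646.8, 115.2, 114.7]), (158, 132, [631.0, 293.5, 114.7]), (159, 138, [626.3, 275.7, 123.4]), (159, 139, [626.6, 273.4, 122.7]), (160, 137, [623.1, 277.4, 125.6]), (160, 138, [623.9, 275.6, 123.0]), (160, 139, [623.7, 272.9, 124.0]), (160, 140, [624.4, 271.1, 121.3]), (160, 193, [625.5, 137.8, 124.9]), (160, 194, [626.7, 136.1, 120.6]), (160, 195, [626.9, 133.7, 119.9]), (160, 203, [629.0, 114.7, 113.3]), (161, 137, [621.9, 278.7, 120.4]), (161, 138, [621.4, 275.6, 122.5]), (161, 139, [620.3, 271.8, 127.1]), (161, 140, [623.3, 272.6, 115.8]), (161, 141, [623.9, 270.6, 113.7]), (161, 193, [622.4, 137.4, 127.0]), (161, 194, [622.5, 135.0, 126.6]), (161, 195, [623.9, 133.3, 121.4]), (161, 196, [623.0, 130.3, 125.0]), (162, 137, [620.0, 
[... 1516 characters left out ...]
t64(2.1), 0, 0, np.float64(-0.0443)]
[np.float64(-29.7), np.float64(-52.9), np.float64(2.1), 0, 0, np.float64(-0.0443)]
[np.float64(-27.3), np.float64(-54.2), np.float64(2.1), 0, 0, np.float64(-0.0443)]
[np.float64(-24.9), np.float64(-55.3), np.float64(2.1), 0, 0, np.float64(-0.0443)]
[np.float64(-22.4), np.float64(-56.4), np.float64(2.1), 0, 0, np.float64(-0.0443)]
[np.float64(-19.9), np.float64(-57.3), np.float64(2.1), 0, 0, np.float64(-0.0443)]
[np.float64(-17.3), np.float64(-58.1), np.float64(2.1), 0, 0, np.float64(-0.0443)]
[np.float64(-14.7), np.float64(-58.8), np.float64(2.1), 0, 0, np.float64(-0.0443)]
[np.float64(-12.1), np.float64(-59.4), np.float64(2.1), 0, 0, np.float64(-0.0443)]
```

Request:
apply_moves:
  rows:
    - [-44.4,-41.3,2.1,0,0,-0.0443]
    - [-42.5,-43.3,2.1,0,0,-0.0443]
    - [-40.6,-45.1,2.1,0,0,-0.0443]
    - [-38.5,-46.9,2.1,0,0,-0.0443]
    - [-36.4,-48.5,2.1,0,0,-0.0443]
  fingers: 60

```text
time: 2.02
tool_pos: [330.4, 306.9, 221.0]
tcp_rot: [180.0, 0.0, 175.3]
ft_force: [1.7, -0.2, 0.3]
finger_gap: 60.3
grip_force: 0.0
```

Request:
apply_moves:
  rows:
    - [-34.2,-50.1,2.1,0,0,-0.0443]
    - [-32,-51.5,2.1,0,0,-0.0443]
    - [-29.7,-52.9,2.1,0,0,-0.0443]
    - [-27.3,-54.2,2.1,0,0,-0.0443]
    - [-24.9,-55.3,2.1,0,0,-0.0443]

```text
time: 2.65
tool_pos: [480.4, 42.9, 210.7]
tcp_rot: [180.0, 0.1, -172.0]
ft_force: [1.4, 1.1, 0.1]
finger_gap: 59.7
grip_force: 0.0
```

Request:
apply_moves:
  rows:
    - [-22.4,-56.4,2.1,0,0,-0.0443]
    - [-19.9,-57.3,2.1,0,0,-0.0443]
    - [-17.3,-58.1,2.1,0,0,-0.0443]
    - [-14.7,-58.8,2.1,0,0,-0.0443]
    - [-12.1,-59.4,2.1,0,0,-0.0443]

```text
time: 3.28
tool_pos: [630.0, -220.7, 199.8]
tcp_rot: [-180.0, 0.0, -159.3]
ft_force: [1.3, 0.4, 0.7]
finger_gap: 60.1
grip_force: 0.0
```

Request:
apply_moves:
  rows:
    - [0,0,30,0,0,0]
    - [0,0,30,0,0,0]
    - [0,0,30,0,0,0]
    - [0,0,0,0,0,0]
    - [0,0,0,0,0,0]

```text
time: 3.9
tool_pos: [629.8, -219.1, 111.2]
tcp_rot: [-179.9, 0.1, -159.4]
ft_force: [-0.1, 0.3, 1.3]
finger_gap: 60.1
grip_force: 0.0
```

```bash
python3 - <<'E'
from h import *
s=sense();print(s['time'],s['tool_pos'],s['tcp_rot'],s['ft_force'],s['finger_gap'])
plan([629.4,-219,20],-159.5,5)
E
```

```text
3.9 [ 629.77937553 -219.10166834  111.1641756 ] [-1.79945057e+02  5.17920306e-02 -1.59390487e+02] [-0.121286    0.28048809  1.33523084] 60.115123988128595
D [ -0.4   0.1 -91.2] dyaw -0.1
[np.float64(0.1), np.float64(0.0), np.float64(18.2), 0, 0, np.float64(0.0004)]
[np.float64(0.1), np.float64(0.0), np.float64(18.2), 0, 0, np.float64(0.0004)]
[np.float64(0.1), np.float64(0.0), np.float64(18.2), 0, 0, np.float64(0.0004)]
[np.float64(0.1), np.float64(0.0), np.float64(18.2), 0, 0, np.float64(0.0004)]
[np.float64(0.1), np.float64(0.0), np.float64(18.2), 0, 0, np.float64(0.0004)]
```

Request:
apply_moves:
  rows:
    - [0,0,25,0,0,0]
    - [0,0,25,0,0,0]
    - [0,0,23,0,0,0]
    - [0,0,12,0,0,0]
    - [0,0,6,0,0,0]

```text
time: 4.53
tool_pos: [629.3, -218.8, 18.5]
tcp_rot: [180.0, -0.0, -159.4]
ft_force: [0.2, -0.1, 0.7]
finger_gap: 60.1
grip_force: 0.0
```

Request:
apply_moves:
  rows:
    - [0,0,0,0,0,0]
    - [0,0,0,0,0,0]
    - [0,0,0,0,0,0]
    - [0,0,0,0,0,0]
    - [0,0,0,0,0,0]
  fingers: 0
  grip_force: 60

```text
time: 5.15
tool_pos: [630.0, -219.3, 20.0]
tcp_rot: [-179.9, 0.1, -159.4]
ft_force: [-1.3, -0.3, 5.6]
finger_gap: 13.0
grip_force: 59.8
```

Request:
apply_moves:
  rows:
    - [0,0,0,0,0,0]
    - [0,0,0,0,0,0]
    - [0,0,-2,0,0,0]
    - [0,0,-6,0,0,0]
    - [0,0,-10,0,0,0]

```text
time: 5.78
tool_pos: [628.1, -218.3, 35.9]
tcp_rot: [179.9, -0.1, -159.4]
ft_force: [-0.3, 0.5, -4.9]
finger_gap: 13.2
grip_force: 58.5
```

```bash
python3 - <<'E'
from h import *
plan([622.3,204,165],-179.5,10,pos=[629.5,-219,137],y0=-159.4)
E
```

```text
D [ -7.2 423.   28. ] dyaw -20.1
[np.float64(-14.2), np.float64(39.8), np.float64(-2.8), 0, 0, np.float64(0.0351)]
[np.float64(-12.8), np.float64(40.3), np.float64(-2.8), 0, 0, np.float64(0.0351)]
[np.float64(-11.4), np.float64(40.7), np.float64(-2.8), 0, 0, np.float64(0.0351)]
[np.float64(-9.9), np.float64(41.1), np.float64(-2.8), 0, 0, np.float64(0.0351)]
[np.float64(-8.5), np.float64(41.4), np.float64(-2.8), 0, 0, np.float64(0.0351)]
[np.float64(-7.0), np.float64(41.7), np.float64(-2.8), 0, 0, np.float64(0.0351)]
[np.float64(-5.6), np.float64(41.9), np.float64(-2.8), 0, 0, np.float64(0.0351)]
[np.float64(-4.1), np.float64(42.1), np.float64(-2.8), 0, 0, np.float64(0.0351)]
[np.float64(-2.6), np.float64(42.2), np.float64(-2.8), 0, 0, np.float64(0.0351)]
[np.float64(-1.1), np.float64(42.3), np.float64(-2.8), 0, 0, np.float64(0.0351)]
```

Request:
apply_moves:
  rows:
    - [0,0,-20,0,0,0]
    - [0,0,-30,0,0,0]
    - [0,0,-30,0,0,0]
    - [0,0,-20,0,0,0]
    - [0,0,0,0,0,0]

```text
time: 6.4
tool_pos: [630.8, -219.5, 140.0]
tcp_rot: [-179.8, 0.2, -159.4]
ft_force: [-0.4, 0.6, -4.6]
finger_gap: 13.0
grip_force: 58.8
```

Request:
apply_moves:
  rows:
    - [-14.2,39.8,-2.8,0,0,0.0351]
    - [-12.8,40.3,-2.8,0,0,0.0351]
    - [-11.4,40.7,-2.8,0,0,0.0351]
    - [-9.9,41.1,-2.8,0,0,0.0351]
    - [-8.5,41.4,-2.8,0,0,0.0351]

```text
time: 7.02
tool_pos: [624.4, -6.1, 149.0]
tcp_rot: [180.0, -0.1, -169.5]
ft_force: [0.8, 0.4, -4.0]
finger_gap: 13.1
grip_force: 59.1
```

Request:
apply_moves:
  rows:
    - [-7,41.7,-2.8,0,0,0.0351]
    - [-5.6,41.9,-2.8,0,0,0.0351]
    - [-4.1,42.1,-2.8,0,0,0.0351]
    - [-2.6,42.2,-2.8,0,0,0.0351]
    - [-1.1,42.3,-2.8,0,0,0.0351]

```text
time: 7.65
tool_pos: [620.9, 205.0, 162.9]
tcp_rot: [-180.0, -0.1, -179.6]
ft_force: [0.5, -0.6, -4.9]
finger_gap: 12.9
grip_force: 59.1
```

Request:
apply_moves:
  rows:
    - [0,0,0,0,0,0]
    - [0,0,0,0,0,0]
    - [0,0,0,0,0,0]
    - [0,0,0,0,0,0]
    - [0,0,0,0,0,0]

```text
time: 8.28
tool_pos: [622.1, 203.2, 164.8]
tcp_rot: [-180.0, 0.0, -179.6]
ft_force: [-1.6, -0.0, -4.8]
finger_gap: 12.8
grip_force: 59.4
```

```bash
python3 - <<'E'
from h import *
s=sense();print(s['time'],s['tool_pos'],s['tcp_rot'],s['ft_force'],s['finger_gap'])
pt,dt=snap('top');ps,ds=snap('side')
for n in('top','side'):
  for k in('cover_hole','cover_grip','coder_rim'):
    print(n,k,[(np.round(q['xyz']).tolist(),round(q['confidence'],2)) for q in models.place_of(k,n)])
a=cv2.resize(pt[115:205,115:215],(400,360),interpolation=cv2.INTER_CUBIC)
b=cv2.resize(ps[80:200,220:340],(400,400),interpolation=cv2.INTER_CUBIC)
o=np.zeros((400,800,3),np.uint8);o[:360,:400]=a;o[:,400:]=b
cv2.imwrite('pics/hover.png',o[:,:,::-1])
E
```

```text
8.275 [622.11564568 203.20893067 164.79635629] [-1.79999353e+02  2.63756253e-03 -1.79558261e+02] [-1.55456984 -0.01368652 -4.79985685] 12.750650667426244
top cover_hole [([348.0, 184.0, 0.0], 0.9), ([625.0, 273.0, 146.0], 0.84), ([330.0, -205.0, 2.0], 0.77), ([469.0, -412.0, -1.0], 0.57)]
top cover_grip [([623.0, 202.0, 182.0], 0.69), ([404.0, -429.0, 40.0], 0.69), ([373.0, -154.0, 37.0], 0.63)]
top coder_rim []
side cover_hole [([469.0, -410.0, 4.0], 0.88), ([623.0, 271.0, 148.0], 0.75), ([349.0, 182.0, 2.0], 0.66), ([436.0, 171.0, 104.0], 0.31)]
side cover_grip [([402.0, -427.0, 36.0], 0.92), ([277.0, 211.0, 37.0], 0.91), ([621.0, 200.0, 182.0], 0.75), ([373.0, -153.0, 37.0], 0.55)]
side coder_rim [([622.0, 203.0, 111.0], 0.76)]
```

View pics/hover.png

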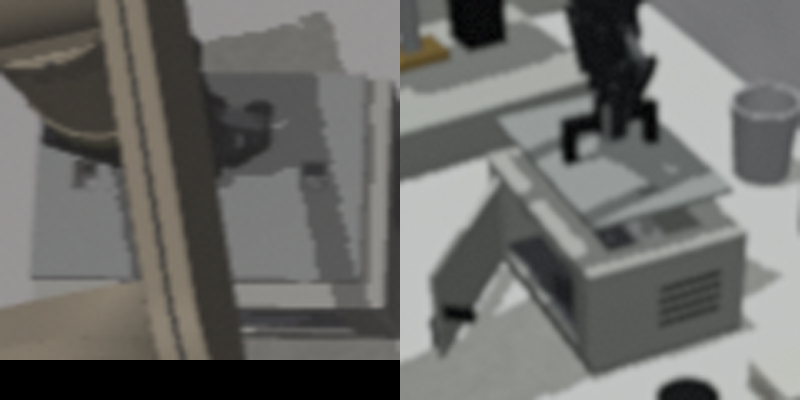

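The hover picture shows the plate level and square over the unit, with its holes at about (85,175) and (315,170) in the left crop. Lowering it to feel for the pins.

Request:
apply_moves:
  rows:
    - [0,0,8,0,0,0]
    - [0,0,6,0,0,0]
    - [0,0,4,0,0,0]
    - [0,0,3,0,0,0]
    - [0,0,1,0,0,0]

```text
time: 9.3
tool_pos: [621.9, 203.9, 142.5]
tcp_rot: [-180.0, -0.0, -179.5]
ft_force: [0.1, 0.2, -4.9]
finger_gap: 12.9
grip_force: 59.4
```

Request:
apply_moves:
  rows:
    - [0,0,1,0,0,0]
    - [0,0,1,0,0,0]
    - [0,0,1,0,0,0]
    - [0,0,1,0,0,0]
    - [0,0,0,0,0,0]

```text
time: 9.93
tool_pos: [621.9, 203.9, 138.7]
tcp_rot: [-180.0, -0.0, -179.5]
ft_force: [-0.1, 0.5, -5.4]
finger_gap: 12.9
grip_force: 59.4
```

Request:
apply_moves:
  rows:
    - [0,0,1,0,0,0]
    - [0,0,1,0,0,0]
    - [0,0,1,0,0,0]
    - [0,0,1,0,0,0]
    - [0,0,0,0,0,0]

```text
time: 10.55
tool_pos: [621.9, 203.9, 134.7]
tcp_rot: [-180.0, -0.0, -179.5]
ft_force: [-0.3, 0.3, -5.4]
finger_gap: 12.7
grip_force: 59.4
```

Request:
apply_moves:
  rows:
    - [0,0,1,0,0,0]
    - [0,0,1,0,0,0]
    - [0,0,1,0,0,0]
    - [0,0,0.5,0,0,0]
    - [0,0,0,0,0,0]

```text
time: 11.18
tool_pos: [621.9, 203.9, 131.2]
tcp_rot: [-180.0, -0.0, -179.5]
ft_force: [0.7, -0.7, -5.3]
finger_gap: 13.1
grip_force: 59.4
```

Both pins have gone in without contact. Easing the plate onto the rim.

Request:
apply_moves:
  rows:
    - [0,0,0.6,0,0,0]
    - [0,0,0.6,0,0,0]
    - [0,0,0.6,0,0,0]
    - [0,0,0.6,0,0,0]
    - [0,0,0,0,0,0]

```text
time: 11.8
tool_pos: [622.0, 203.9, 130.0]
tcp_rot: [180.0, 0.0, -179.5]
ft_force: [-5.0, -1.6, 3.4]
finger_gap: 12.9
grip_force: 60.7
```

At z=130 the TCP is 20 mm above the plate's underside, the same offset as at the grasp, so the plate is on the rim. Releasing.

Request:
apply_moves:
  rows:
    - [0,0,0,0,0,0]
    - [0,0,0,0,0,0]
    - [0,0,0,0,0,0]
    - [0,0,-5,0,0,0]
    - [0,0,-10,0,0,0]
  fingers: 50

```text
time: 12.42
tool_pos: [621.7, 203.8, 144.0]
tcp_rot: [-180.0, -0.0, -179.5]
ft_force: [0.1, 0.3, 0.0]
finger_gap: 50.1
grip_force: 0.0
```

Request:
apply_moves:
  rows:
    - [0,0,-30,0,0,0]
    - [0,0,-40,0,0,0]
    - [20,50,-20,0,0,0]
    - [40,45,0,0,0,0]
    - [50,30,0,0,0,0]
  fingers: 0

```text
time: 13.05
tool_pos: [510.2, 329.8, 235.3]
tcp_rot: [179.9, 0.1, -179.5]
ft_force: [0.5, 0.4, 0.6]
finger_gap: -0.0
grip_force: 0.0
```

```bash
cat >> h.py <<'E'
def cloud(n):
    p,d=eyes.snapshot(n);c=eyes.get_calibration(n);K,R,t=np.array(c['intrinsics']),np.array(c['R']),np.array(c['t'])
    v,u=np.mgrid[:420,:560]
    return p,d,(np.stack([(u-K[0,2])/K[0,0]*d,(v-K[1,2])/K[1,1]*d,d],-1)-t)@R
E
python3 - <<'E'
from h import *
s=sense();print(s['time'],s['tool_pos'],s['tcp_rot'],s['ft_force'],s['finger_gap'],s['joint_pos'].round(1))
p,d,W=cloud('top');ps,ds,Ws=cloud('side')
for q in (models.place_of('cover_grip','side')+models.place_of('cover_grip','top')): 
    if q['xyz'][0]>500: print('cover',q)
for n in('top','side'):
  for k in('door_edge','door_hinge'): print(n,k,[(np.round(q['xyz']).tolist(),round(q['confidence'],2)) for q in models.place_of(k,n)])
for w in(W,Ws):
  m=(abs(w[...,0]-622)<62)&(abs(w[...,1]-204)<97)&(w[...,2]>105)&(w[...,2]<135)
  P=w[m];print('plate z',len(P),np.percentile(P[:,2],[5,25,50,75,95]),np.linalg.lstsq(np.c_[P[:,:2]-[622,204],np.ones(len(P))],P[:,2],rcond=None)[0])
a=cv2.resize(p[115:240,115:240],(400,400),interpolation=cv2.INTER_CUBIC)
b=cv2.resize(ps[80:200,220:340],(400,400),interpolation=cv2.INTER_CUBIC)
cv2.imwrite('pics/seated.png',np.hstack([a,b])[:,:,::-1])
E
```

```text
13.05 [510.2148352  329.75021153 235.26483109] [ 1.79918527e+02  1.02075478e-01 -1.79493883e+02] [0.47259436 0.40758191 0.62999689] -0.033226599508061165 [ 28.    8.4  83.8   0.   87.6 -62.5]
cover {'xyz': [625.8, 198.0, 147.1], 'confidence': 0.55}
cover {'xyz': [623.0, 203.5, 146.6], 'confidence': 0.63}
top door_edge [([435.0, 168.0, 100.0], 0.58)]
top door_hinge [([545.0, 285.0, 55.0], 0.68)]
side door_edge [([439.0, 170.0, 102.0], 0.8)]
side door_hinge []
plate z 3426 [110.91063163 113.1682405  114.75488258 116.32237411 118.73443144] [ 2.97830991e-04 -4.85120591e-04  1.14810169e+02]
plate z 1274 [114.98840034 116.06301967 116.84189608 117.71907244 120.82111245] [2.43236276e-03 4.78170044e-03 1.17394814e+02]
```

View pics/seated.png

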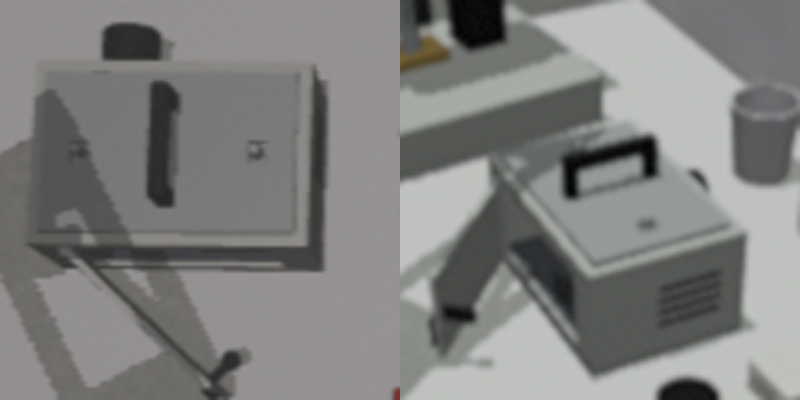

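The seated picture shows the cover flush: the plate top is at 115 mm, the handle is level, and pins show in both holes at about (78,150) and (257,150). The door is at about 0.72 rad. Now I'll bring the closed fingers to the outside of the door.

Request:
apply_moves:
  rows:
    - [30,-35,0,0,0,0]
    - [30,-35,0,0,0,0]
    - [30,-35,20,0,0,0]
    - [0,0,40,0,0,0]
    - [0,0,40,0,0,0]

```text
time: 14.08
tool_pos: [422.9, 221.2, 133.8]
tcp_rot: [180.0, 0.1, -179.6]
ft_force: [-0.3, 0.5, -0.5]
finger_gap: 0.2
grip_force: 0.0
```

Request:
apply_moves:
  rows:
    - [0,0,40,0,0,0]
    - [0,0,20,0,0,0]
    - [0,0,5,0,0,0]
    - [0,0,0,0,0,0]
    - [0,0,0,0,0,0]

```text
time: 14.7
tool_pos: [423.0, 222.4, 70.3]
tcp_rot: [180.0, 0.1, -179.5]
ft_force: [-0.3, 0.3, 0.1]
finger_gap: 0.2
grip_force: 0.0
```

Request:
apply_moves:
  rows:
    - [-9.5,-11.5,0,0,0,0]
    - [-9.5,-11.5,0,0,0,0]
    - [-8,-6.5,0,0,0,0]
    - [-8,-6,0,0,0,0]
    - [-8,-6,0,0,0,0]

```text
time: 15.32
tool_pos: [465.7, 180.6, 68.8]
tcp_rot: [180.0, -0.0, -179.5]
ft_force: [-1.2, 0.8, 0.1]
finger_gap: 0.1
grip_force: 0.3
```

Request:
apply_moves:
  rows:
    - [-8,-4,0,0,0,0]
    - [-8,-4,0,0,0,0]
    - [-8,-4,0,0,0,0]
    - [-8,-2,0,0,0,0]
    - [-6,-1.5,0,0,0,0]

```text
time: 15.95
tool_pos: [503.8, 165.7, 68.9]
tcp_rot: [-180.0, -0.0, -179.5]
ft_force: [-0.7, -0.3, -0.1]
finger_gap: -0.2
grip_force: 0.3
```

Request:
apply_moves:
  rows:
    - [-4,-1.5,0,0,0,0]
    - [-3,0,0,0,0,0]
    - [-3,0,0,0,0,0]
    - [-3,0,0,0,0,0]
    - [-3,0,0,0,0,0]

```text
time: 16.58
tool_pos: [518.2, 164.1, 68.5]
tcp_rot: [-179.9, -0.2, -179.5]
ft_force: [-5.2, -2.3, 1.3]
finger_gap: -0.0
grip_force: 2.2
```

The catch is resisting with about 5 N. Pushing on gently.

Request:
apply_moves:
  rows:
    - [-2,0,0,0,0,0]
    - [-2,0,0,0,0,0]
    - [-2,0,0,0,0,0]
    - [-2,0,0,0,0,0]
    - [-2,0,0,0,0,0]

```text
time: 17.2
tool_pos: [529.7, 164.7, 69.1]
tcp_rot: [180.0, 0.0, -179.5]
ft_force: [0.1, -0.3, -0.2]
finger_gap: 0.2
grip_force: 0.0
```

Request:
apply_moves:
  rows:
    - [-1,0,0,0,0,0]
    - [-1,0,0,0,0,0]
    - [-1,0,0,0,0,0]
    - [0,0,0,0,0,0]
    - [0,0,0,0,0,0]

```text
time: 17.82
tool_pos: [531.3, 164.6, 68.8]
tcp_rot: [-180.0, -0.1, -179.5]
ft_force: [-7.5, -0.4, 4.4]
finger_gap: -0.1
grip_force: 3.3
```

The force dropped to zero as the door snapped, and it then rose against the closed stop. Backing off straight, then up, and checking.

Request:
apply_moves:
  rows:
    - [10,0,0,0,0,0]
    - [30,0,0,0,0,0]
    - [40,0,-20,0,0,0]
    - [0,0,-60,0,0,0]
    - [0,50,-60,0,0,0]

```text
time: 18.45
tool_pos: [451.3, 202.6, 198.3]
tcp_rot: [-180.0, 0.0, -179.7]
ft_force: [1.9, 0.4, 0.7]
finger_gap: -0.4
grip_force: 0.0
```

Request:
apply_moves:
  rows:
    - [30,50,0,0,0,0]
    - [30,50,0,0,0,0]
    - [20,40,0,0,0,0]
    - [0,0,0,0,0,0]
    - [0,0,0,0,0,0]
  fingers: 60

```text
time: 19.08
tool_pos: [370.6, 342.8, 196.7]
tcp_rot: [-180.0, 0.0, -179.5]
ft_force: [-0.5, 0.0, -0.2]
finger_gap: 59.9
grip_force: 0.0
```

```bash
python3 - <<'E'
from h import *
s=sense();print(s['time'],s['tool_pos'],s['ft_force'],s['finger_gap'])
p,d,W=cloud('top');ps,ds,Ws=cloud('side')
for n in('top','side'):
  for k in('door_edge','cover_grip','reel_mid','cards_mid','driver_grip'): print(n,k,[np.round(q['xyz']).tolist() for q in models.place_of(k,n) if q['confidence']>.3])
m=(abs(W[...,0]-622)<62)&(abs(W[...,1]-204)<97)&(W[...,2]>105)&(W[...,2]<135)
P=W[m];print('plate z',np.linalg.lstsq(np.c_[P[:,:2]-[622,204],np.ones(len(P))],P[:,2],rcond=None)[0],np.median(P[:,2]))
a=cv2.resize(p[115:240,115:240],(400,400),interpolation=cv2.INTER_CUBIC)
b=cv2.resize(ps[80:220,200:340],(400,400),interpolation=cv2.INTER_CUBIC)
cv2.imwrite('pics/end.png',np.hstack([a,b])[:,:,::-1])
E
```

```text
19.075 [370.63410899 342.82482982 196.71905739] [-0.52149725  0.00635673 -0.20127077] 59.89444812428269
top door_edge [[545.0, 119.0, 102.0]]
top cover_grip [[367.0, -158.0, 34.0], [621.0, 204.0, 146.0], [282.0, 211.0, 32.0], [398.0, -428.0, 40.0]]
top reel_mid [[596.0, -1.0, 21.0], [714.0, -3.0, 15.0]]
top cards_mid [[712.0, -3.0, 18.0]]
top driver_grip [[410.0, 23.0, 15.0]]
side door_edge [[541.0, 124.0, 102.0]]
side cover_grip [[401.0, -424.0, 36.0], [622.0, 200.0, 152.0], [372.0, -155.0, 39.0], [278.0, 209.0, 42.0]]
side reel_mid [[592.0, -2.0, 20.0]]
side cards_mid [[711.0, -1.0, 12.0]]
side driver_grip [[406.0, 25.0, 14.0]]
plate z [-1.80326388e-03  9.39916907e-04  1.14867438e+02] 114.81541980362628
```

View pics/end.png

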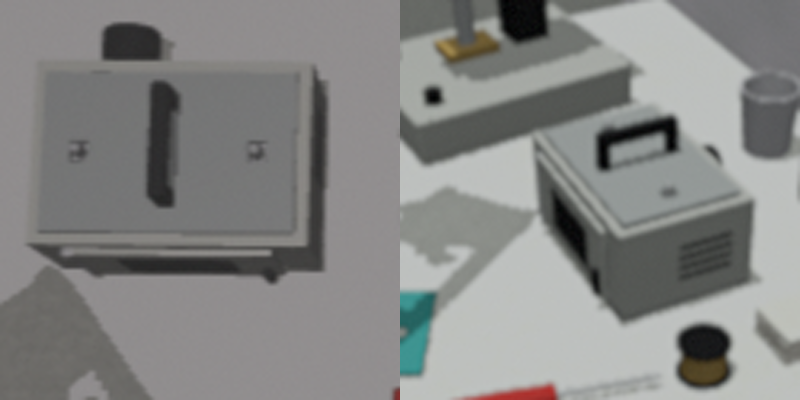

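The door is shut and parallel to the front, with its edge at (541–545,122). The cover is flush with pins in both holes at (78,150) and (257,150), and the bystanders haven't moved. Handing in.

```bash
python3 -c "
from bench import job;print(job.hand_in())"
```

```text
the job is handed in; nothing more can be done
None
```

The cover is seated flush on both pins, the door is snapped shut, the gripper has let go and stands clear, and the job was handed in at about 19 s of the 67 s allowed; no verdict was returned.

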